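Set the guard of a board shear with a gauge leaf

TASK

Set the opening under the hand shear's clear sliding guard with the thinner of the two gauge leaves: raise the guard, slide the thin leaf under it flat on the shear's bed, and gently push the guard down until it nips the leaf. Then draw the leaf out from under the guard so that you feel it drag, and leave the guard standing at just that opening. Lay the leaf flat on the bench top, clear of the shear, and leave the other gauge, the tape and the nippers where they are.

Things in the scene. Friction and masses are not known exactly. Their poses are not given: they have to be found in the camera images.
- shear: Hand shear for circuit boards, fixed: grey base 190 x 200 mm, grey side frames 132 mm high with a dark blade beam between, lever with a black ball at its +y side (top 215 mm up). Origin: on the bench top under the middle of the guard. x runs from the operator's side under the guard into the machine, y along the guard, z up. Its steel bed is 30 mm above the bench.
- gap (a point): Point on the bed's surface under the middle of the guard; axes as the shear's. In front of the guard the bed reaches to x = -115 mm and is 160 mm wide, with a 12 mm high fence on it at y +67 to +77 mm; behind the guard it is free to x = 60 mm, 32 mm high.
- guard_handle (a point): Middle of the guard's handle: a round steel bar 12 mm thick, straight for 72 mm along the shear's y, held by two posts on the guard's top rail with 35 mm clear below it; moves with the guard, 130 mm above the guard's lower edge.
- guard: Clear guard panel in an aluminium frame, 0.25 kg; slides straight up and down, 0 to 50 mm above the bed. Friction of 5.5 N holds it wherever it is left: about 8 N to raise, 3 N to push down. Its bottom rail is 12 mm thick (x), 156 mm long (y), 10 mm high. Origin: middle of the rail's lower edge, so its height above point gap is the opening; axes as the shear's.
- thin_gauge: The thin gauge leaf, loose, about 0.11 kg: flat steel leaf 6 mm thick, 20 mm wide and 65 mm long with a round end, on a black handle 65 x 22 x 20 mm high; undersides flush. Origin: on the underside where leaf and handle meet; x points along the leaf to its tip (handle from x -65 to 0, leaf from 0 to +65 mm), z up.
- thin_gauge_tip (a point): Tip of the thin leaf, at half its thickness (3 mm above its underside).
- thin_gauge_grip (a point): Middle of the thin gauge's handle, 10 mm above its underside; 22 mm wide across.
- thick_gauge: The thick gauge leaf: the same as the thin one, but its leaf is 12 mm thick and ends square. Not to be used.
- blue_tape: Roll of tape, 51 mm across, 18 mm high, lying by the gauges; a bystander. Origin: middle of its underside.
- side_nippers: Side nippers with orange handles, 115 x 95 mm, lying on the bench; a bystander.

How it is judged:
By the outcome, as a careful person would: the job done as asked, in the order asked, and still so for the second after the job is handed in, with the robot touching nothing.
It also fails if it takes over 72 s, if anything falls off the work surface, if the arm or the gripper's body presses on something with over 40 N, if the wrist force passes 120 N, or if a joint passes its speed limit or range.

ROBOT

A 6-joint arm with a two-finger parallel gripper is mounted at the origin on a cart in front of the work surface, level with it; the furniture and walls round the work are solid. World frame = base frame: x ahead of the robot, y to its left, z up, the work surface at z = 0. Lengths are in m, angles in degrees, forces in N, time in s.
With the tool pointing down it reaches from about 0.3 to 0.75 m from the base axis. Payload 8.5 kg.
Tool frame: the origin (TCP) lies on the centre line of the jaws, within the pads' length; the fingertips stand 11 mm ahead of it and the grasp point (between the pads) lies 8 mm behind it; z points along the fingers, y is the line along which they close (so a half turn about z gives the same grasp; the last joint's range is limited). The gripper opens to 85 mm and grips with 20 to 120 N. Pads are 22 mm wide; open, the fingers measure 114 mm over their backs; the gripper's body (76 mm by 85 mm) begins 54 mm behind the grasp point. The pads swing forward as they close: fully open they stand 13 mm farther back than shut.
Start: joints at [59.399, 21.807, 74.336, -0, 83.858, -12.336], TCP at [0.172, 0.522, 0.242] pointing down, gripper open.
Joint ranges: [-178.18, 178.18], [-50.72, 133.34], [12.68, 142.11], [-81.47, 261.47], [9.98, 163.14], [-165.26, 165.26]. Speed limits (degrees/s): [136.94, 136.94, 180, 180, 180, 180].

INTERFACE

Orientations are given as a 3x3 rotation matrix whose columns are the frame's x, y, z axes.
In Python, from rig import env, viewer gives the robot as it stands (env), with the cameras (viewer).
- The arm moves only by the shell command python3 nudge.py FILE [FORCE], which reads ROWS from the file FILE. ROWS is a JSON list of rows, 1 to 10 of them, each of 5 numbers: dx, dy, dz in shares of the most that a row can go, 1 being 50 mm, then a turn about the tool's z in parts of the range, where 1.0 means 90 degrees, then the finger opening in m; each row shifts and turns the commanded pose from where the row before left it, along the tool's axes as they then stand; what a row does not reach is not made up. A row lasts 1/10 s, in which the tool goes at most 0.05 m and 8.59 degrees, less where a joint would pass 70% of its speed; a pose out of reach is approached as far as the arm can. The fingers move at their own pace and stop on an object; FORCE is the grip in N (left out, the last holds). Time passes only in rows, so rows that do not move let the fingers close. It prints the time, the measured TCP pose, the force, the opening and the grip force at its end. Shift and turn numbers lie between -1 and 1, and a call with a number outside is refused. Input that does not fit is refused with a message, and nothing moves.
- env.observe(): the state, without advancing time (a new reading comes with each control period).
- viewer.get_image(name): name is "scene" or "top" or "wrist"; returns a dict with "pixels" (400x640x3 uint8, red, green, blue), "K" (3x3 intrinsics, pixels), "extrinsics" (4x4, takes a point from world to camera coordinates). Camera axes: x right, y down, z forward; pixel columns grow to the right and rows downward; lengths in m; the calibration is good to about 2 mm. A picture is of the moment at which its call begins. There is no depth.
- env.close_job(): hands the job in; it is judged then, once.
The state is a dict: "time_s": time; "q": joint angles; "qvel": joint speeds; "joint_efforts": joint torques, N m; "position": TCP position; "tool_rot": TCP orientation; "ft_force": force on the tool from outside, world axes, zero at the start; "wrist_torque": the same for the moment, N m; "grip_width": finger opening in m; "gripper_force": force on a finger pad.
Only numpy, scipy, OpenCV 4.12 (cv2) and the standard library are available. Lean on these libraries where they do the work, as an engineer would, in place of code of your own. Each camera call takes 0.05 s, during which the arm holds its last target. There are 200 camera calls.

## Working session

There is one attempt and no reset: what is moved stays moved. The work goes in short steps, Python scripts to look and compute and a shell command to move; the robot and the scene stay as the last step left them, time stands still between calls to the robot, and variables do not carry over. Pictures are saved under pics/ and viewed, at most 13 in all, crops included, and the job is handed in when it is done.

```bash
ls; mkdir -p pics; python3 - <<'E'
from rig import env, viewer
import cv2,numpy as np
o=env.observe();print({k:np.round(v,3).tolist() for k,v in o.items()})
for n in("scene","top"):
    d=viewer.get_image(n);cv2.imwrite(f"pics/{n}0.png",d["pixels"][:,:,::-1]);print(n,d["K"],np.round(d["extrinsics"],4))
E
```

```text
nudge.py
pics
rig.py
{'time_s': 0.0, 'q': [59.399, 21.841, 74.386, 0.001, 83.859, -12.336], 'qvel': [-0.074, 0.091, 0.026, -0.061, 0.117, 0.027], 'joint_efforts': [-0.0, -44.846, -23.128, -0.0, 0.005, 0.0], 'position': [0.172, 0.522, 0.242], 'tool_rot': [[-0.95, 0.313, -0.001], [0.313, 0.95, -0.001], [0.0, -0.001, -1.0]], 'ft_force': [0.05, -0.174, -0.397], 'wrist_torque': [0.002, 0.054, -0.004], 'gripper_force': 0.0, 'grip_width': 0.085}
scene [[509.98363847   0.         323.22595517]
 [  0.         509.98363847 203.91302695]
 [  0.           0.           1.        ]] [[ 0.7942 -0.6076  0.0014 -0.4955]
 [-0.358  -0.4699 -0.8069  0.191 ]
 [ 0.4909  0.6403 -0.5907  1.1777]
 [ 0.      0.      0.      1.    ]]
top [[430.33019903   0.         321.28041738]
 [  0.         430.33019903 200.51263419]
 [  0.           0.           1.        ]] [[ 0.0132 -0.9998  0.0157 -0.2167]
 [-0.9924 -0.015  -0.1218  0.5211]
 [ 0.122  -0.014  -0.9924  1.2322]
 [ 0.      0.      0.      1.    ]]
```

View pics/scene0.png

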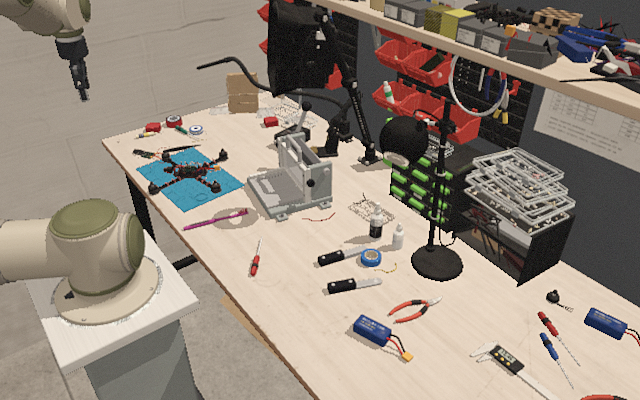

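View pics/top0.png

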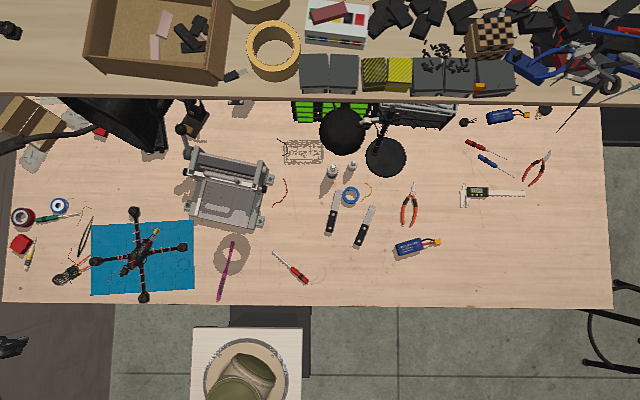

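The scene shows the shear at about (288,180), two black-handled gauges at (345,255) and (355,285), and tape at (371,257). In the top view the shear is at (225,190) and the gauges are at (333,210) and (365,228), leaves pointing up and to the right. Next I'll enlarge both views.

```bash
python3 - <<'E'
import cv2,numpy as np
s=cv2.imread("pics/scene0.png");t=cv2.imread("pics/top0.png")
a=cv2.resize(s[225:305,305:405],(400,320),interpolation=cv2.INTER_CUBIC)
b=cv2.resize(t[175:255,310:410],(400,320),interpolation=cv2.INTER_CUBIC)
c=cv2.resize(s[125:225,240:340],(400,280*400//280),interpolation=cv2.INTER_CUBIC)[:280]
c=cv2.resize(s[130:220,240:340],(400,280),interpolation=cv2.INTER_CUBIC)
e=cv2.resize(t[140:235,175:275],(400,280),interpolation=cv2.INTER_CUBIC)
cv2.imwrite("pics/crop1.png",np.vstack([np.hstack([a,b]),np.hstack([c,e])]))
E
```

```text
(no output)
```

View pics/crop1.png

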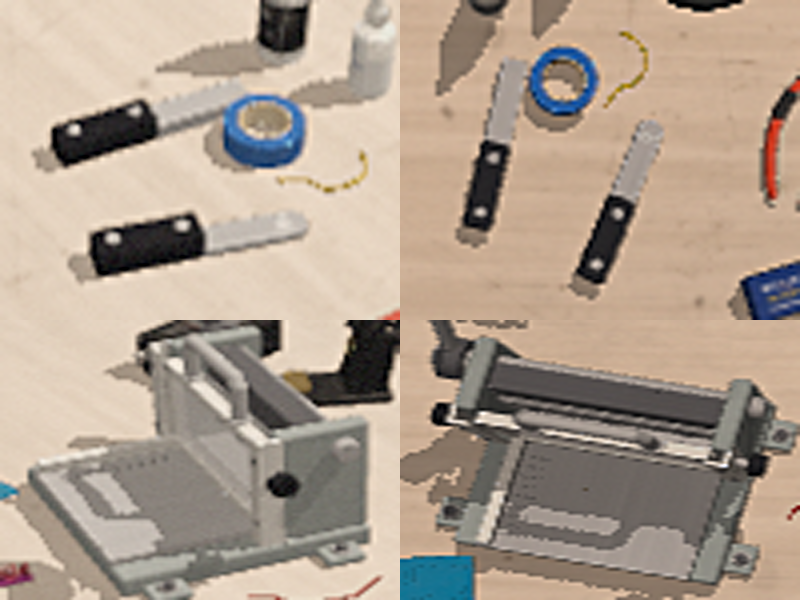

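The crop shows the right/lower gauge has the round, thinner leaf (top view tip near (372,207)). The other has a square end and touches nothing but lies near the tape. The guard handle bar runs from about (205,172) to (239,181) in top and (288,138) to (300,148) in scene. The fence is on the left in top.

```bash
cat > h.py <<'E'
import numpy as np,cv2
from rig import env, viewer
def ray(d,p):
    E=d["extrinsics"];R,t=E[:3,:3],E[:3,3]
    v=R.T@np.linalg.inv(d["K"])@np.array([p[0],p[1],1.]);return -R.T@t,v/np.linalg.norm(v)
def plane(d,p,z):
    o,v=ray(d,p);return o+v*(z-o[2])/v[2]
def tri(d1,p1,d2,p2):
    a,u=ray(d1,p1);b,v=ray(d2,p2)
    s=np.linalg.lstsq(np.c_[u,-v],b-a,rcond=None)[0]
    P,Q=a+u*s[0],b+v*s[1];return (P+Q)/2,np.linalg.norm(P-Q)
def proj(d,P):
    c=d["K"]@(d["extrinsics"][:3,:3]@np.asarray(P)+d["extrinsics"][:3,3]);return c[:2]/c[2]
def blob(img,box,f):
    x0,y0,x1,y1=box;m=np.zeros(img.shape[:2],np.uint8)
    m[y0:y1,x0:x1]=f(img[y0:y1,x0:x1].astype(int))
    c=max(cv2.findContours(m,cv2.RETR_EXTERNAL,cv2.CHAIN_APPROX_NONE)[0],key=cv2.contourArea);return c
E
python3 - <<'E'
from h import *
np.set_printoptions(precision=4,suppress=True)
S=viewer.get_image("scene");T=viewer.get_image("top")
dark=lambda a:(a.max(2)<75).astype(np.uint8)
c=blob(T["pixels"],(345,215,375,255),dark);r=cv2.minAreaRect(c);print("top handle",r)
b=cv2.boxPoints(r);print([plane(T,p,.02) for p in b],"centre",plane(T,r[0],.018))
c2=blob(S["pixels"],(322,272,360,298),dark);r2=cv2.minAreaRect(c2);print("scene",r2)
print("tri",tri(T,r[0],S,r2[0]))
print("tip",plane(T,(310+ (652-400)/4,175+122/4),.006),tri(T,(373,205.5),S,(305+307/4,225+226/4)))
a=tri(T,(205,171.6),S,(288.3,138));b=tri(T,(238.7,180.7),S,(300,147.7));print("bar",a,b,np.linalg.norm(a[0]-b[0]))
# bed front corners at z=.03 from crop
for x,y in((502,547),(716,580),(520,440),(720,465)): print("bed",plane(T,(175+(x-400)/4,140+(y-320)*95/280),.03))
E
```

```text
top handle ((360.98272705078125, 234.2930908203125), (7.2421183586120605, 22.097745895385742), 21.801406860351562)
[array([ 0.4007, -0.3059,  0.02  ]), array([ 0.4615, -0.33  ,  0.02  ]), array([ 0.4538, -0.3499,  0.02  ]), array([ 0.3931, -0.3257,  0.02  ])] centre [ 0.4273 -0.3281  0.018 ]
scene ((341.3653564453125, 285.8269348144531), (10.786385536193848, 27.848487854003906), 78.69007110595703)
tri (array([ 0.4267, -0.3286,  0.0054]), np.float64(0.002802404892985286))
tip [ 0.5147 -0.3654  0.006 ] (array([ 0.5161, -0.3669, -0.0046]), np.float64(0.0003586525075645722))
bar (array([0.5822, 0.1063, 0.148 ]), np.float64(0.0030316230852056145)) (array([0.5557, 0.0112, 0.1693]), np.float64(0.002329062350297406)) 0.10101180771465262
bed [0.4706 0.1431 0.03  ]
bed [ 0.4401 -0.014   0.03  ]
bed [0.5783 0.1349 0.03  ]
bed [ 0.5553 -0.0132  0.03  ]
```

Units first: shifts go in shares of 50 mm and turns go in shares of 90 degrees. So -0.034 m is -0.68, -0.006 m is -0.12.

```bash
echo '[[-0.68,-0.64,-0.12,0,0.085],[-0.68,-0.64,-0.12,0,0.085],[-0.68,-0.64,-0.12,0,0.085],[-0.68,-0.64,-0.12,0,0.085],[-0.68,-0.64,-0.12,0,0.085],[-0.68,-0.64,-0.12,0,0.085],[-0.68,-0.64,-0.12,0,0.085],[-0.68,-0.64,-0.12,0,0.085],[-0.68,-0.64,-0.12,0,0.085],[-0.68,-0.64,-0.12,0,0.085]]' > mv.in && python3 nudge.py mv.in 
echo '[[0,0,0,0.0922,0.085],[0,0,0,0.0922,0.085],[0,0,0,0.0922,0.085],[0,0,0,0.0922,0.085],[0,0,0,0.0922,0.085],[0,0,0,0.0922,0.085],[0,0,0,0.0922,0.085],[0,0,0,0.0922,0.085],[0,0,0,0.0922,0.085],[0,0,0,0.0922,0.085]]' > mv.in && python3 nudge.py mv.in
python3 - <<'E'
from h import *
env.observe()
d=viewer.get_image("wrist");cv2.imwrite("pics/w1.png",d["pixels"][:,:,::-1]);print(d["K"],np.round(np.linalg.inv(d["extrinsics"]),3))
E
```

```text
time_s: 1.2
position: [0.3953, 0.11, 0.3027]
tool_rot: [[-0.95, 0.314, 0.0], [0.314, 0.95, 0.0], [-0.0, 0.0, -1.0]]
ft_force: [-0.1, 1.1, -0.6]
grip_width: 0.0849
gripper_force: 0.0
time_s: 2.2
position: [0.3948, 0.1118, 0.3022]
tool_rot: [[0.201, 0.98, -0.0], [0.98, -0.201, -0.0], [-0.0, -0.0, -1.0]]
ft_force: [-0.3, 0.5, 0.1]
grip_width: 0.0846
gripper_force: 0.0
[[325.72051587   0.         321.25274612]
 [  0.         325.72051587 198.0473384 ]
 [  0.           0.           1.        ]] [[ 0.979 -0.193 -0.057  0.41 ]
 [-0.202 -0.939 -0.278  0.183]
 [-0.     0.284 -0.959  0.435]
 [ 0.     0.     0.     1.   ]]
```

View pics/w1.png

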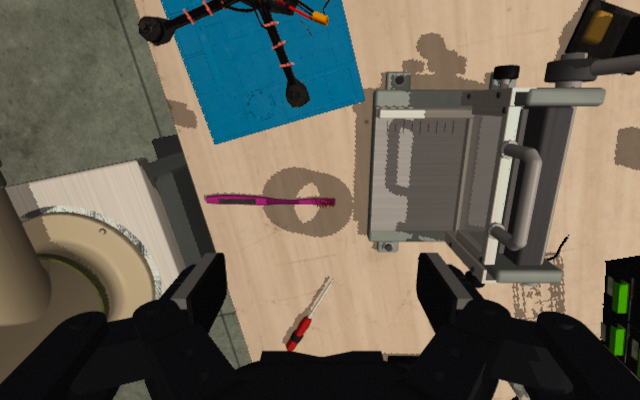

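Wrist view: bed front edge at column ~372 (rows 95–240), vertical so the yaw is right; handle bar at column ~528 (rows 150–248). I'll move and take a second view to triangulate.

To row units: 0.05 m is 1.

```bash
python3 - <<'E'
from h import *
d=viewer.get_image("wrist");print(plane(d,(531,172),.165),plane(d,(527,222),.165),plane(d,(372,95),.03),plane(d,(370,238),.03))
E
echo '[[0,1,0,0,0.085],[0,1,0,0,0.085],[0,0,0,0,0.085],[0,0,0,0,0.085]]' > mv.in && python3 nudge.py mv.in 
python3 - <<'E'
from h import *
d=viewer.get_image("wrist");cv2.imwrite("pics/w2.png",d["pixels"][:,:,::-1])
a=cv2.imread("pics/w1.png")[70:290,350:620];b=d["pixels"][70:290,270:540,::-1]
cv2.imwrite("pics/w12.png",cv2.resize(np.hstack([a,b]),None,fx=800/540,fy=800/540,interpolation=cv2.INTER_CUBIC))
print(env.observe()["position"])
E
```

```text
[0.57154309 0.09004838 0.165     ] [0.56673902 0.04508462 0.165     ] [0.47071981 0.17750384 0.03      ] [ 0.43774937 -0.00297297  0.03      ]
time_s: 2.7
position: [0.4934, 0.0921, 0.3014]
tool_rot: [[0.193, 0.981, -0.002], [0.981, -0.193, 0.0], [-0.0, -0.002, -1.0]]
ft_force: [0.3, 0.4, 1.1]
grip_width: 0.0848
gripper_force: 0.0
[0.49264341 0.09236808 0.3019895 ]
```

View pics/w12.png

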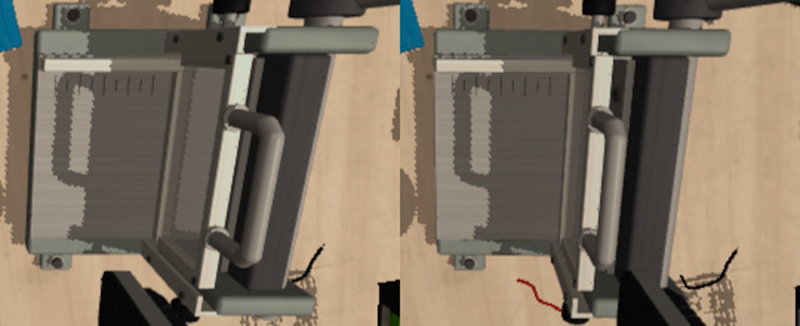

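The paired crop shows the bar's bends: view 1 at about (272,130) and (255,258), view 2 at (617,122) and (606,260), in crop pixels. I'll triangulate them with two bed corners.

```bash
python3 - <<'E'
from h import *
np.set_printoptions(precision=4,suppress=True)
d2=viewer.get_image("wrist");C=np.array([[.979,-.193,-.057,.41],[-.202,-.939,-.278,.183],[0,.284,-.959,.435],[0,0,0,1]])
u,_,v=np.linalg.svd(C[:3,:3]);C[:3,:3]=u@v
d1=dict(K=d2["K"],extrinsics=np.linalg.inv(C));k=800/540
f1=lambda x,y:(350+x/k,70+y/k)
f2=lambda x,y:(270+(x-400)/k,70+y/k)
for n,a,b in(("bar+",(272,130),(617,122)),("bar-",(255,258),(606,260)),("post+",(230,118),(594,120)),("bedfrontR",(28,240),(436,242)),("bedfrontL",(37,58),(436,57)),("bedplateL",(45,70),(437,70))):
    print(n,tri(d1,f1(*a),d2,f2(*b)))
for p in((436,57),(436,242)):print(plane(d2,f2(*p),.03))
print(env.observe()["position"])
E
```

```text
bar+ (array([0.5767, 0.1053, 0.1621]), np.float64(0.005659892448306288))
bar- (array([0.5594, 0.029 , 0.1708]), np.float64(1.2157537825770741e-05))
post+ (array([0.5725, 0.1047, 0.125 ]), np.float64(0.0001506694932330342))
bedfrontR (array([0.4387, 0.0049, 0.0288]), np.float64(0.0015185485175815538))
bedfrontL (array([0.4728, 0.1615, 0.0214]), np.float64(0.0009534682173718566))
bedplateL (array([0.4736, 0.1523, 0.0466]), np.float64(0.00018419100352275002))
[0.4736 0.162  0.03  ]
[0.4387 0.0046 0.03  ]
[0.4923 0.0925 0.3024]
```

To row units: 0.04 m is 0.8, 0.03 m is 0.6, 1.3 degrees is 0.0144.

```bash
echo '[[-0.13,0.8,0,0.0144,0.085],[-0.13,0.8,0,0,0.085],[0,0,0.6,0,0.085],[0,0,0.6,0,0.085],[0,0,0.6,0,0.085],[0,0,0.6,0,0.085],[0,0,0.5,0,0.085],[0,0,0,0,0.085],[0,0,0,0,0.085]]' > mv.in && python3 nudge.py mv.in 40
echo '[[0,0,0,0,0],[0,0,0,0,0],[0,0,0,0,0],[0,0,0,0,0],[0,0,0,0,0],[0,0,0,0,0],[0,0,0,0,0],[0,0,0,0,0]]' > mv.in && python3 nudge.py mv.in 40
python3 - <<'E'
from h import *
for n in("wrist","top","scene"):
    d=viewer.get_image(n);cv2.imwrite(f"pics/{n}3.png",d["pixels"][:,:,::-1])
E
```

```text
time_s: 3.7
position: [0.5685, 0.0633, 0.1587]
tool_rot: [[0.216, 0.976, 0.001], [0.976, -0.216, -0.0], [0.0, 0.001, -1.0]]
ft_force: [0.3, 0.1, 0.1]
grip_width: 0.085
gripper_force: 0.0
time_s: 4.5
position: [0.568, 0.0632, 0.1573]
tool_rot: [[0.217, 0.976, -0.002], [0.976, -0.217, 0.0], [-0.0, -0.002, -1.0]]
ft_force: [-5.7, 0.7, 2.7]
grip_width: 0.0104
gripper_force: 39.0
```

To row units: -0.004 m is -0.08.

```bash
echo '[[0,0,-0.08,0,0],[0,0,-0.08,0,0],[0,0,-0.08,0,0]]' > mv.in && python3 nudge.py mv.in; echo '[[0,0,-0.08,0,0],[0,0,-0.08,0,0],[0,0,-0.08,0,0],[0,0,-0.06,0,0],[0,0,0,0,0]]' > mv.in && python3 nudge.py mv.in
python3 - <<'E'
from h import *
d=viewer.get_image("scene");cv2.imwrite("pics/scene4.png",d["pixels"][:,:,::-1])
a=cv2.imread("pics/scene3.png")[110:220,235:345];b=d["pixels"][110:220,235:345,::-1]
cv2.imwrite("pics/c34.png",cv2.resize(np.hstack([a,b]),(800,400),interpolation=cv2.INTER_CUBIC))
E
```

```text
time_s: 4.95
position: [0.568, 0.0632, 0.1687]
tool_rot: [[0.217, 0.976, -0.003], [0.976, -0.217, 0.0], [-0.0, -0.003, -1.0]]
ft_force: [-3.7, 1.0, -8.3]
grip_width: 0.0105
gripper_force: 39.0
time_s: 5.45
position: [0.568, 0.0632, 0.1849]
tool_rot: [[0.217, 0.976, -0.001], [0.976, -0.217, 0.0], [-0.0, -0.001, -1.0]]
ft_force: [-6.6, 1.7, -3.4]
grip_width: 0.0103
gripper_force: 39.5
```

View pics/c34.png

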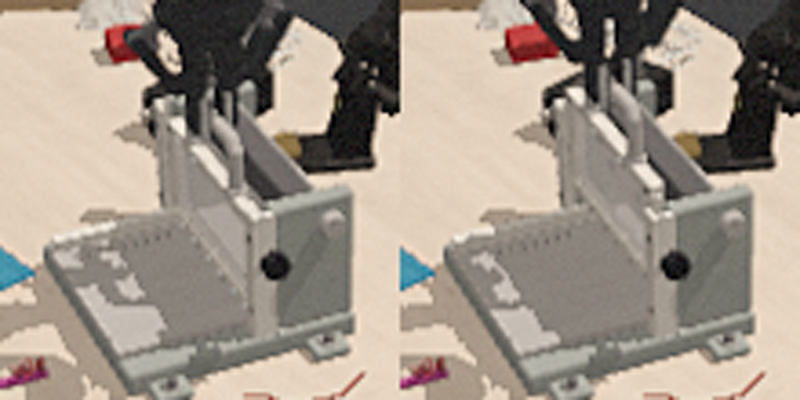

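The guard is raised: its lower edge is now visibly well above the bed in the right panel. I'll release it, then check the lamp head before travelling.

To row units: -0.04 m is -0.8, -0.02 m is -0.4.

```bash
echo '[[0,0,0,0,0.05],[0,0,0,0,0.05],[0,0,0,0,0.05],[0,0,0,0,0.05],[0,0,-0.8,0,0.05],[0,-0.4,-0.8,0,0.05],[0,-0.8,-0.8,0,0.06],[0,-0.8,0,0,0.06]]' > mv.in && python3 nudge.py mv.in
python3 - <<'E'
from h import *
np.set_printoptions(precision=4,suppress=True)
S=viewer.get_image("scene");T=viewer.get_image("top")
print("lamp",tri(T,(343,132),S,(402,138)),"base",plane(T,(386,157),0.02))
a=cv2.imread("pics/scene4.png")[110:220,235:345];
print(np.abs(a.astype(int)-S["pixels"][110:220,235:345,::-1])[65:100].mean())
E
```

```text
time_s: 6.3
position: [0.4764, 0.0837, 0.3041]
tool_rot: [[0.218, 0.976, 0.01], [0.976, -0.218, -0.001], [0.001, 0.01, -1.0]]
ft_force: [-0.2, 0.8, 0.0]
grip_width: 0.0602
gripper_force: 0.0
lamp (array([ 0.6592, -0.2546,  0.2809]), np.float64(0.004264639746302497)) base [ 0.661 -0.403  0.02 ]
3.5833766233766235
```

To row units: -0.041 m is -0.82, 0.0047 m is 0.094.

```bash
echo '[[-0.82,0.094,0,0,0.06],[-0.82,0.094,0,0,0.06],[-0.82,0.094,0,0,0.06],[-0.82,0.094,0,0,0.06],[-0.82,0.094,0,0,0.06],[-0.82,0.094,0,0,0.06],[-0.82,0.094,0,0,0.06],[-0.82,0.094,0,0,0.06],[-0.82,0.094,0,0,0.06],[-0.82,0.094,0,0,0.06]]' > mv.in && python3 nudge.py mv.in
echo '[[0,0,0,-0.0894,0.06],[0,0,0,-0.0894,0.06],[0,0,0,-0.0894,0.06],[0,0,0,-0.0894,0.06],[0,0,0,-0.0894,0.06],[0,0,0,-0.0894,0.06],[0,0,0,-0.0894,0.06],[0,0,0,-0.0894,0.06],[0,0,0,-0.0894,0.06],[0,0,0,-0.0894,0.06]]' > mv.in && python3 nudge.py mv.in
echo '[[0,0,0,0,0.06],[0,0,0,0,0.06]]' > mv.in && python3 nudge.py mv.in
python3 - <<'E'
from h import *
d=viewer.get_image("wrist");cv2.imwrite("pics/w5.png",d["pixels"][:,:,::-1]);np.save("w5E.npy",d["extrinsics"])
for P in((.427,-.327,.02),(.5155,-.366,.006)):print(proj(d,P))
E
```

```text
time_s: 7.4
position: [0.432, -0.3288, 0.2997]
tool_rot: [[0.218, 0.976, 0.0], [0.976, -0.218, -0.0], [-0.0, 0.0, -1.0]]
ft_force: [0.2, 1.1, 1.0]
grip_width: 0.0603
gripper_force: 0.0
time_s: 8.4
position: [0.4325, -0.3271, 0.2996]
tool_rot: [[-0.929, 0.37, 0.0], [0.37, 0.929, -0.0], [-0.0, -0.0, -1.0]]
ft_force: [-0.1, -0.2, -0.4]
grip_width: 0.0601
gripper_force: 0.0
time_s: 8.6
position: [0.4324, -0.3269, 0.2996]
tool_rot: [[-0.925, 0.379, 0.0], [0.379, 0.925, -0.0], [-0.0, -0.0, -1.0]]
ft_force: [-0.2, -0.2, -0.1]
grip_width: 0.0605
gripper_force: 0.0
[319.34780995 156.49248654]
[317.75005066 223.73823143]
```

View pics/w5.png

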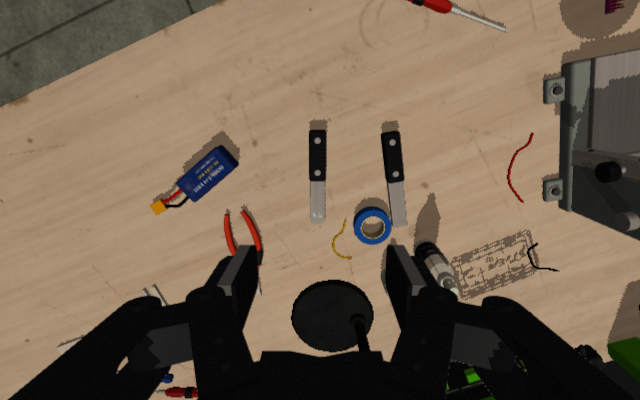

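The wrist view shows the thin gauge upright at column 317 (handle rows 130–180, leaf tip near (317,222)), with the thick one 75 px to its right. I'll descend part way, then triangulate the height from the two places.

To row units: 0.04 m is 0.8.

```bash
echo '[[0,0,0.8,0,0.06],[0,0,0.8,0,0.06],[0,0,0.8,0,0.06],[0,0,0,0,0.06],[0,0,0,0,0.06]]' > mv.in && python3 nudge.py mv.in
python3 - <<'E'
from h import *
np.set_printoptions(precision=4,suppress=True)
d2=viewer.get_image("wrist");cv2.imwrite("pics/w6.png",d2["pixels"][:,:,::-1])
d1=dict(K=d2["K"],extrinsics=np.load("w5E.npy"),pixels=cv2.imread("pics/w5.png")[:,:,::-1])
dark=lambda a:(a.max(2)<75).astype(np.uint8)
r1=cv2.minAreaRect(blob(d1["pixels"],(300,120,335,190),dark));r2=cv2.minAreaRect(blob(d2["pixels"],(270,20,370,215),dark))
print(r1,r2);print(tri(d1,r1[0],d2,r2[0]))
print([plane(d2,p,.02) for p in cv2.boxPoints(r2)],plane(d2,r2[0],.02));o=env.observe();print(o["position"],o["tool_rot"])
E
```

```text
time_s: 9.15
position: [0.4326, -0.327, 0.1807]
tool_rot: [[-0.926, 0.377, 0.0], [0.377, 0.926, -0.0], [-0.0, -0.0, -1.0]]
ft_force: [0.9, -1.2, 1.7]
grip_width: 0.06
gripper_force: 0.0
((316.9999694824219, 154.99998474121094), (15.999998092651367, 49.99999237060547), 0.0) ((315.5, 174.0), (23.0, 70.0), 0.0)
(array([ 0.4262, -0.3301,  0.0048]), np.float64(7.599832292369795e-06))
[array([ 0.4505, -0.3517,  0.02  ]), array([ 0.39 , -0.326,  0.02 ]), array([ 0.3977, -0.307 ,  0.02  ]), array([ 0.4587, -0.3315,  0.02  ])] [ 0.4233 -0.3286  0.02  ]
[ 0.4329 -0.3274  0.1817] [[-0.9264  0.3766  0.0019]
 [ 0.3766  0.9264 -0.0023]
 [-0.0027 -0.0014 -1.    ]]
```

To row units: 0.04 m is 0.8, 0.035 m is 0.7.

```bash
echo '[[0.12,-0.09,0.6,0,0.06],[0,0,0.8,0,0.06],[0,0,0.8,0,0.06],[0,0,0.7,0,0.06],[0,0,0.44,0,0.06],[0,0,0,0,0.06],[0,0,0,0,0.06]]' > mv.in && python3 nudge.py mv.in
echo '[[0,0,0,0,0.02],[0,0,0,0,0],[0,0,0,0,0],[0,0,0,0,0],[0,0,0,0,0],[0,0,0,0,0],[0,0,0,0,0]]' > mv.in && python3 nudge.py mv.in 50
```

```text
time_s: 9.9
position: [0.426, -0.3297, 0.0146]
tool_rot: [[-0.927, 0.376, 0.002], [0.376, 0.927, -0.003], [-0.003, -0.002, -1.0]]
ft_force: [0.7, -0.0, 0.4]
grip_width: 0.0599
gripper_force: 0.0
time_s: 10.6
position: [0.4254, -0.3291, 0.0141]
tool_rot: [[-0.927, 0.376, 0.002], [0.376, 0.927, -0.002], [-0.002, -0.001, -1.0]]
ft_force: [-1.1, 0.8, 7.2]
grip_width: 0.0207
gripper_force: 49.8
```

To row units: -0.045 m is -0.9, -0.04 m is -0.8, -4.8 degrees is -0.0533.

```bash
echo '[[0,0,-0.6,0,0],[0,0,-0.9,0,0],[0,0,-0.9,0,0],[0,0,-0.8,-0.0533,0],[0,0,0,-0.0533,0],[0,0,0,0,0]]' > mv.in && python3 nudge.py mv.in
echo '[[0.128,0.824,0,0,0],[0.128,0.824,0,0,0],[0.128,0.824,0,0,0],[0.128,0.824,0,0,0],[0.128,0.824,0,0,0],[0.128,0.824,0,0,0],[0.128,0.824,0,0,0],[0.128,0.824,0,0,0],[0.128,0.824,0,0,0],[0.128,0.824,0,0,0]]' > mv.in && python3 nudge.py mv.in
echo '[[0,0,0,0,0],[0,0,0,0,0]]' > mv.in && python3 nudge.py mv.in
python3 - <<'E'
from h import *
d=viewer.get_image("wrist");cv2.imwrite("pics/w7.png",d["pixels"][:,:,::-1])
E
```

```text
time_s: 11.2
position: [0.425, -0.3285, 0.174]
tool_rot: [[-0.977, 0.215, 0.001], [0.215, 0.977, -0.002], [-0.002, -0.001, -1.0]]
ft_force: [0.3, -0.2, -1.9]
grip_width: 0.0208
gripper_force: 49.6
time_s: 12.2
position: [0.4506, 0.0893, 0.172]
tool_rot: [[-0.976, 0.219, -0.002], [0.219, 0.976, 0.0], [0.002, -0.0, -1.0]]
ft_force: [0.1, -0.8, -1.8]
grip_width: 0.0208
gripper_force: 49.6
time_s: 12.4
position: [0.4508, 0.0882, 0.172]
tool_rot: [[-0.977, 0.215, -0.002], [0.215, 0.977, -0.0], [0.002, -0.001, -1.0]]
ft_force: [0.9, -0.6, -1.5]
grip_width: 0.0211
gripper_force: 49.7
```

View pics/w7.png

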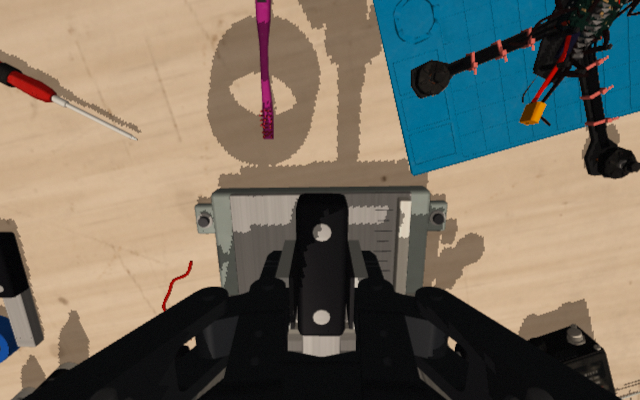

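The gauge is held straight in the jaws (handle rows 195–335), lined up with the bed, whose front edge is at row ~188, columns 213–427. Checking where the handle's rear and the bed really are.

```bash
python3 - <<'E'
from h import *
d=viewer.get_image("wrist");o=env.observe();p=o["position"];R=o["tool_rot"]
f=lambda P:np.round(R.T@(P-p),4)
print("handle rear",f(plane(d,(321.5,194),p[2]+.006)))
for u in((213,191),(427,188),(230,194),(400,199),(411,199)):P=plane(d,u,.03);print(u,P.round(4),f(P))
print("guard",f(np.array([.568,.0632,.16])))
E
```

```text
handle rear [ 0.0362  0.0008 -0.006 ]
(213, 191) [ 0.4334 -0.0054  0.03  ] [-0.0029 -0.0939  0.1423]
(427, 188) [0.4713 0.1775 0.03  ] [-1.000e-04  9.280e-02  1.422e-01]
(230, 194) [0.4392 0.0083 0.03  ] [-0.0056 -0.0793  0.1423]
(400, 199) [0.4761 0.153  0.03  ] [-0.0101  0.07    0.1422]
(411, 199) [0.4782 0.1625 0.03  ] [-0.0101  0.0797  0.1422]
guard [-0.1192  0.0023  0.0121]
```

To row units: 0.04 m is 0.8, 0.03 m is 0.6.

```bash
echo '[[0,0,0.8,0,0],[0,0,0.8,0,0],[0,0,0.6,0,0],[0,0,0.28,0,0],[0,0,0,0,0],[0,0,0.02,0,0]]' > mv.in && python3 nudge.py mv.in; echo '[[0,0,0.02,0,0],[0,0,0.02,0,0],[0,0,0,0,0]]' > mv.in && python3 nudge.py mv.in
```

```text
time_s: 13.1
position: [0.4518, 0.0868, 0.0481]
tool_rot: [[-0.976, 0.218, 0.0], [0.218, 0.976, -0.0], [-0.0, 0.0, -1.0]]
ft_force: [0.6, -0.0, -1.4]
grip_width: 0.0207
gripper_force: 49.7
time_s: 13.4
position: [0.4516, 0.0875, 0.0461]
tool_rot: [[-0.976, 0.216, 0.001], [0.216, 0.976, -0.0], [-0.001, 0.0, -1.0]]
ft_force: [0.7, 0.3, -1.4]
grip_width: 0.0212
gripper_force: 49.7
```

To row units: 0.001 m is 0.02.

```bash
echo '[[0,0,0.02,0,0],[0,0,0.02,0,0],[0,0,0,0,0]]' > mv.in && python3 nudge.py mv.in; echo '[[-0.16,0,0,0,0],[-0.16,0,0,0,0],[-0.16,0,0,0,0],[-0.16,0,0,0,0],[-0.16,0,0,0,0],[-0.16,0,0,0,0],[0,0,0,0,0]]' > mv.in && python3 nudge.py mv.in
```

```text
time_s: 13.7
position: [0.4515, 0.0876, 0.0441]
tool_rot: [[-0.976, 0.216, 0.001], [0.216, 0.976, -0.0], [-0.001, 0.0, -1.0]]
ft_force: [-1.1, -0.3, 5.0]
grip_width: 0.0208
gripper_force: 50.5
time_s: 14.4
position: [0.4995, 0.077, 0.0441]
tool_rot: [[-0.976, 0.216, 0.002], [0.216, 0.976, -0.0], [-0.002, 0.0, -1.0]]
ft_force: [2.2, 0.8, 2.9]
grip_width: 0.0207
gripper_force: 50.4
```

To row units: -0.045 m is -0.9, -0.025 m is -0.5.

```bash
echo '[[0,0,0,0,0.05],[0,0,0,0,0.05],[0,0,0,0,0.05],[0,0,0,0,0.05],[0,0,-0.4,0,0.05],[0,0,-0.9,0,0.05],[0,0,-0.9,0,0.05],[0,0,-0.9,0,0.02],[0,0,-0.9,0,0],[0,0,-0.5,0,0]]' > mv.in && python3 nudge.py mv.in
echo '[[-0.7,0,0,0,0],[-0.7,0.02,0,0,0],[0,0,0.2,0,0],[0,0,0.4,0,0],[0,0,0.2,0,0],[0,0,0,0,0],[0,0,0,0,0]]' > mv.in && python3 nudge.py mv.in
python3 - <<'E'
from h import *
S=viewer.get_image("scene");W=viewer.get_image("wrist")
a=S["pixels"][105:215,235:345,::-1];b=W["pixels"][:,:,::-1]
cv2.imwrite("pics/c8.png",np.hstack([cv2.resize(a,(400,400),interpolation=cv2.INTER_CUBIC),cv2.resize(b[:,120:520],(400,400))]))
E
```

```text
time_s: 15.4
position: [0.4986, 0.0773, 0.2724]
tool_rot: [[-0.976, 0.216, 0.005], [0.216, 0.976, -0.0], [-0.005, 0.001, -1.0]]
ft_force: [0.8, -0.7, -0.1]
grip_width: 0.0066
gripper_force: 0.0
time_s: 16.1
position: [0.5667, 0.0632, 0.2292]
tool_rot: [[-0.976, 0.216, 0.0], [0.216, 0.976, -0.0], [-0.0, 0.0, -1.0]]
ft_force: [-1.5, -0.5, -0.6]
grip_width: -0.0001
gripper_force: 0.0
```

View pics/c8.png

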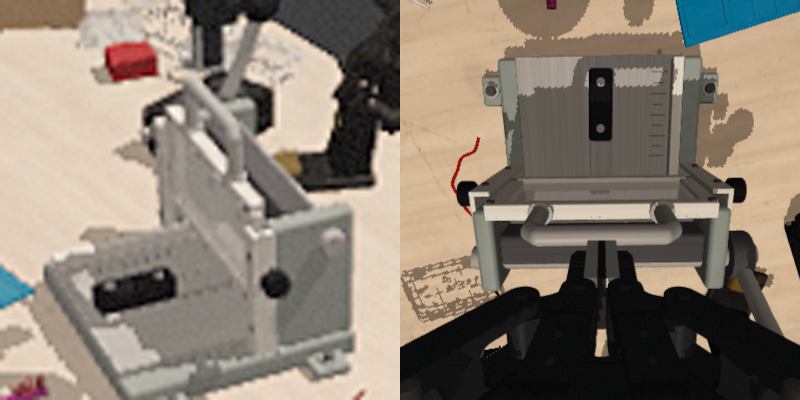

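Scene crop: the guard is still up and the gauge lies flat in front, its leaf under the panel. In the wrist crop the bar is at about row 234 (columns 525–680) and the closed fingertips are at row ~240. I'll check that the tips are over the bar.

```bash
python3 - <<'E'
from h import *
W=viewer.get_image("wrist");o=env.observe();p,R=o["position"],o["tool_rot"];print(p)
for z in(.188,.193,.198):
    P=plane(W,(120+600-400,234),z);print(z,P.round(4),(R.T@(P-p)).round(4))
print(proj(W,p+R@[0,0,.011]))
E
```

```text
[0.56699015 0.06312906 0.22960265]
0.188 [0.5684 0.0624 0.188 ] [-0.0014 -0.0004  0.0416]
0.193 [0.5663 0.0629 0.193 ] [ 0.0007 -0.0004  0.0366]
0.198 [0.5643 0.0634 0.198 ] [ 0.0028 -0.0004  0.0316]
[320.56492866 255.81253858]
```

Tips are over the bar. Now I'll push down in small steps, watching the force.

```bash
echo '[[0,0,0.12,0,0],[0,0,0.12,0,0],[0,0,0.06,0,0],[0,0,0.06,0,0],[0,0,0,0,0]]' > mv.in && python3 nudge.py mv.in;echo '[[0,0,0.06,0,0],[0,0,0.06,0,0],[0,0,0.06,0,0],[0,0,0.06,0,0]]' > mv.in && python3 nudge.py mv.in;echo '[[0,0,0.04,0,0],[0,0,0.04,0,0],[0,0,0.04,0,0],[0,0,0.04,0,0]]' > mv.in && python3 nudge.py mv.in
```

```text
time_s: 16.75
position: [0.5667, 0.0631, 0.2102]
tool_rot: [[-0.976, 0.216, -0.001], [0.216, 0.976, 0.0], [0.001, -0.0, -1.0]]
ft_force: [0.0, -0.2, 1.0]
grip_width: 0.0001
gripper_force: 0.0
time_s: 17.15
position: [0.5669, 0.0631, 0.1988]
tool_rot: [[-0.976, 0.216, 0.001], [0.216, 0.976, -0.0], [-0.001, 0.0, -1.0]]
ft_force: [0.1, -0.7, 4.5]
grip_width: -0.0002
gripper_force: 1.8
time_s: 17.55
position: [0.5669, 0.0631, 0.1906]
tool_rot: [[-0.976, 0.216, 0.0], [0.216, 0.976, -0.0], [-0.0, 0.0, -1.0]]
ft_force: [0.4, -0.4, 4.1]
grip_width: -0.0001
gripper_force: 1.7
```

To row units: 0.001 m is 0.02.

```bash
echo '[[0,0,0.02,0,0],[0,0,0.02,0,0],[0,0,0.02,0,0],[0,0,0.02,0,0],[0,0,0.02,0,0]]' > mv.in && python3 nudge.py mv.in;for i in 1;do echo '[[0,0,0.01,0,0],[0,0,0.01,0,0]]' > mv.in && python3 nudge.py mv.in;done; echo '[[0,0,0.01,0,0]]' > mv.in && python3 nudge.py mv.in; echo '[[0,0,0.01,0,0]]' > mv.in && python3 nudge.py mv.in
```

```text
time_s: 18.05
position: [0.5669, 0.0631, 0.1857]
tool_rot: [[-0.976, 0.216, 0.0], [0.216, 0.976, -0.0], [-0.0, 0.0, -1.0]]
ft_force: [0.4, -0.3, 3.6]
grip_width: -0.0001
gripper_force: 1.6
time_s: 18.25
position: [0.5669, 0.0631, 0.1847]
tool_rot: [[-0.976, 0.216, 0.0], [0.216, 0.976, -0.0], [-0.0, 0.0, -1.0]]
ft_force: [1.2, 0.2, 4.3]
grip_width: 0.0001
gripper_force: 1.6
time_s: 18.35
position: [0.5669, 0.0631, 0.1842]
tool_rot: [[-0.976, 0.216, 0.0], [0.216, 0.976, -0.0], [-0.0, 0.0, -1.0]]
ft_force: [1.3, -0.1, 3.6]
grip_width: 0.0
gripper_force: 1.6
time_s: 18.45
position: [0.5669, 0.0631, 0.1837]
tool_rot: [[-0.976, 0.216, 0.0], [0.216, 0.976, -0.0], [-0.0, -0.0, -1.0]]
ft_force: [1.5, -0.8, 3.8]
grip_width: 0.0001
gripper_force: 1.6
```

To row units: 0.0005 m is 0.01.

```bash
echo '[[0,0,0.01,0,0]]' > mv.in && python3 nudge.py mv.in|grep -E "pos|ft|gripper_"; echo '[[0,0,0.01,0,0]]' > mv.in && python3 nudge.py mv.in|grep -E "pos|ft|gripper_"; echo '[[0,0,0.01,0,0]]' > mv.in && python3 nudge.py mv.in|grep -E "pos|ft|gripper_"
```

```text
position: [0.5669, 0.0631, 0.1832]
ft_force: [-0.1, 0.3, 3.1]
gripper_force: 1.6
position: [0.5669, 0.0631, 0.1829]
ft_force: [-0.8, -0.6, 7.5]
gripper_force: 3.7
position: [0.567, 0.0631, 0.1828]
ft_force: [-1.0, 0.0, 10.8]
gripper_force: 5.1
```

Contact: force climbs from about 3.5 to 10.8 N at the height where a 6 mm opening is expected, so the leaf is nipped. I'll back off and fetch the gauge.

To row units: 0.05 m is 1, -0.04 m is -0.8.

```bash
echo '[[0,0,-0.2,0,0],[0,0,-0.8,0,0],[0,0,-0.8,0,0.05],[0.68,0,0,0,0.05],[0.69,-0.02,0,0,0.05],[0,0,0.6,0,0.05],[0,0,1,0,0.05],[0,0,1,0,0.05],[0,0,0,0,0.05],[0,0,0,0,0.05]]' > mv.in && python3 nudge.py mv.in
python3 - <<'E'
from h import *
d=viewer.get_image("wrist");cv2.imwrite("pics/w9.png",d["pixels"][:,:,::-1])
o=env.observe();p,R=o["position"],o["tool_rot"]
c=blob(d["pixels"],(270,60,375,300),lambda a:(a.max(2)<75).astype(np.uint8));r=cv2.boundingRect(c);print(r)
P=plane(d,(r[0]+r[2]/2,r[1]+1),.05);print(p,(R.T@(P-p)).round(4))
E
```

```text
time_s: 19.75
position: [0.5001, 0.0769, 0.1432]
tool_rot: [[-0.976, 0.216, -0.001], [0.216, 0.976, 0.0], [0.001, -0.0, -1.0]]
ft_force: [0.9, -0.1, 0.7]
grip_width: 0.0504
gripper_force: 0.0
(306, 156, 32, 89)
[0.50083873 0.07681319 0.14430891] [0.0358 0.0007 0.0942]
```

To row units: 0.04 m is 0.8, 0.0175 m is 0.35.

```bash
echo '[[0,0,0.8,0,0.05],[0,0,0.8,0,0.05],[0,0,0.35,0,0.05],[0,0,0,0,0.05],[0,0,0,0,0.05]]' > mv.in && python3 nudge.py mv.in
echo '[[0,0,0,0,0.02],[0,0,0,0,0],[0,0,0,0,0],[0,0,0,0,0],[0,0,0,0,0],[0,0,0,0,0]]' > mv.in && python3 nudge.py mv.in 50
```

```text
time_s: 20.3
position: [0.5013, 0.0768, 0.0468]
tool_rot: [[-0.976, 0.216, 0.004], [0.216, 0.976, -0.0], [-0.004, 0.001, -1.0]]
ft_force: [-0.5, 0.2, 1.1]
grip_width: 0.0503
gripper_force: 0.0
time_s: 20.9
position: [0.5006, 0.0768, 0.0464]
tool_rot: [[-0.976, 0.216, 0.003], [0.216, 0.976, -0.0], [-0.003, 0.0, -1.0]]
ft_force: [-1.3, -1.8, 9.5]
grip_width: 0.0206
gripper_force: 49.3
```

To row units: 0.002 m is 0.04.

```bash
echo '[[0.04,0,0,0,0],[0.04,0,0,0,0]]' > mv.in && python3 nudge.py mv.in|grep -E "pos|ft|gripper_"; echo '[[0.06,0,0,0,0],[0.06,0,0,0,0]]' > mv.in && python3 nudge.py mv.in|grep -E "pos|ft|gripper_"; echo '[[0.06,0,0,0,0],[0.06,0,0,0,0]]' > mv.in && python3 nudge.py mv.in|grep -E "pos|ft|gripper_"
```

```text
position: [0.499, 0.0772, 0.0464]
ft_force: [7.5, -1.7, 0.8]
gripper_force: 48.9
position: [0.4933, 0.0785, 0.0465]
ft_force: [9.0, -2.2, 0.9]
gripper_force: 48.9
position: [0.4874, 0.0798, 0.0464]
ft_force: [9.1, -3.1, 1.9]
gripper_force: 49.0
```

Drag of about 9 N is clear. I'll keep drawing it out.

Units first: shifts go in shares of 50 mm and turns go in shares of 90 degrees. So 0.004 m is 0.08, 0.003 m is 0.06.

```bash
echo '[[0.06,0,0,0,0],[0.06,0,0,0,0],[0.06,0,0,0,0],[0.06,0,0,0,0],[0.06,0,0,0,0],[0.06,0,0,0,0],[0.08,0,0,0,0]]' > mv.in && python3 nudge.py mv.in|grep -E "pos|ft|gripper_"; echo '[[0.16,0,0,0,0],[0.2,0,0,0,0],[0.2,0,0,0,0],[0,0,0,0,0]]' > mv.in && python3 nudge.py mv.in|grep -E "pos|ft|gripper_"
echo '[[0,0,-0.6,0,0],[0,0,-0.8,0,0],[0,0,-0.8,0,0],[0,0,0,0,0]]' > mv.in && python3 nudge.py mv.in
python3 - <<'E'
from h import *
S=viewer.get_image("scene");T=viewer.get_image("top")
a=S["pixels"][105:215,235:345,::-1];b=T["pixels"][130:310,170:400,::-1]
cv2.imwrite("pics/c10.png",np.hstack([cv2.resize(a,(340,400),interpolation=cv2.INTER_CUBIC),cv2.resize(b,(460,400))]))
E
```

```text
position: [0.4651, 0.0848, 0.0464]
ft_force: [4.2, -1.2, 7.5]
gripper_force: 49.6
position: [0.4356, 0.0913, 0.0462]
ft_force: [-3.1, 1.0, 11.0]
gripper_force: 50.1
time_s: 23.0
position: [0.4372, 0.0912, 0.1594]
tool_rot: [[-0.976, 0.216, 0.01], [0.216, 0.976, -0.001], [-0.01, 0.002, -1.0]]
ft_force: [0.5, -0.5, -2.3]
grip_width: 0.0206
gripper_force: 49.9
```

View pics/c10.png

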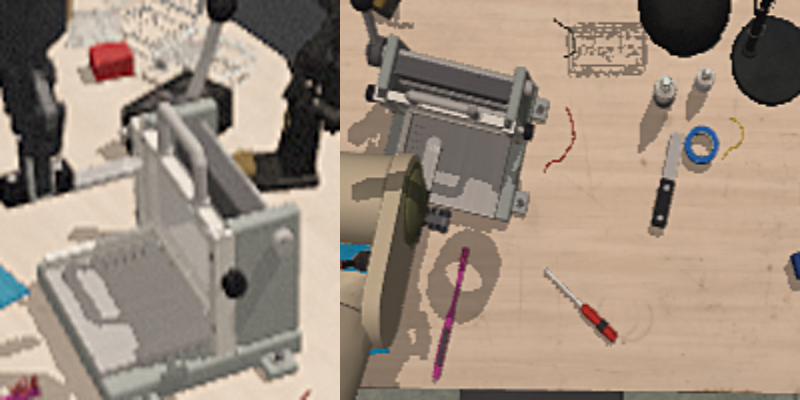

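The guard now stands low with a narrow gap and the gauge is out. The original spot of the gauge is free, so I'll lay it back there.

To row units: -0.035 m is -0.7.

```bash
echo '[[0,0,-0.7,0,0],[0,0,0,0,0]]' > mv.in && python3 nudge.py mv.in | tail -4
echo '[[-0.158,-0.826,0,0,0],[-0.158,-0.826,0,0,0],[-0.158,-0.826,0,0,0],[-0.158,-0.826,0,0,0],[-0.158,-0.826,0,0,0],[-0.158,-0.826,0,0,0],[-0.158,-0.826,0,0,0],[-0.158,-0.826,0,0,0],[-0.158,-0.826,0,0,0],[-0.158,-0.826,0,0,0]]' > mv.in && python3 nudge.py mv.in
echo '[[0,0,0,0.0533,0],[0,0,0.8,0.0533,0],[0,0,0.9,0,0],[0,0,0.9,0,0],[0,0,0.6,0,0],[0,0,0,0,0],[0,0,0,0,0]]' > mv.in && python3 nudge.py mv.in
```

```text
tool_rot: [[-0.976, 0.216, 0.003], [0.216, 0.976, -0.0], [-0.003, 0.001, -1.0]]
ft_force: [0.2, 0.1, -1.0]
grip_width: 0.0209
gripper_force: 49.9
time_s: 24.3
position: [0.4225, -0.3305, 0.1876]
tool_rot: [[-0.976, 0.216, -0.002], [0.216, 0.976, 0.003], [0.003, 0.002, -1.0]]
ft_force: [0.4, -0.5, -1.8]
grip_width: 0.0206
gripper_force: 49.8
time_s: 25.0
position: [0.4231, -0.329, 0.0293]
tool_rot: [[-0.927, 0.376, -0.001], [0.376, 0.927, 0.001], [0.002, 0.001, -1.0]]
ft_force: [0.4, -0.7, -1.8]
grip_width: 0.0209
gripper_force: 49.9
```

To row units: 0.008 m is 0.16, 0.003 m is 0.06.

```bash
echo '[[0,0,0.16,0,0],[0,0,0.06,0,0],[0,0,0.02,0,0],[0,0,0.02,0,0],[0,0,0,0,0]]' > mv.in && python3 nudge.py mv.in
```

```text
time_s: 25.5
position: [0.4234, -0.3292, 0.0169]
tool_rot: [[-0.927, 0.376, 0.0], [0.376, 0.927, -0.0], [-0.0, -0.0, -1.0]]
ft_force: [0.3, -0.5, -1.5]
grip_width: 0.0208
gripper_force: 49.9
```

To row units: 0.0007 m is 0.014.

```bash
echo '[[0,0,0.014,0,0],[0,0,0,0,0]]' > mv.in && python3 nudge.py mv.in|grep -E "pos|ft"; echo '[[0,0,0.014,0,0],[0,0,0,0,0]]' > mv.in && python3 nudge.py mv.in|grep -E "pos|ft"
echo '[[0,0,0,0,0.05],[0,0,0,0,0.05],[0,0,0,0,0.05],[0,0,0,0,0.05],[0,0,-0.6,0,0.05],[0,0,-1,0,0.05],[0,0,-1,0,0.05],[0,0,-1,0,0.05],[0,0,-1,0,0.05],[0,0,0,0,0.05]]' > mv.in && python3 nudge.py mv.in
python3 - <<'E'
from h import *
S=viewer.get_image("scene");T=viewer.get_image("top");W=viewer.get_image("wrist")
a=S["pixels"][105:215,235:345,::-1]
cv2.imwrite("pics/c11.png",np.hstack([cv2.resize(a,(400,400),interpolation=cv2.INTER_CUBIC),np.ascontiguousarray(W["pixels"][:,160:560,::-1])]))
E
```

```text
position: [0.4234, -0.3293, 0.0165]
ft_force: [-1.2, 0.7, 3.6]
position: [0.4234, -0.3293, 0.0164]
ft_force: [-2.4, 3.2, 11.6]
time_s: 26.9
position: [0.4247, -0.3306, 0.2519]
tool_rot: [[-0.927, 0.375, 0.008], [0.375, 0.927, -0.01], [-0.011, -0.006, -1.0]]
ft_force: [-0.3, -0.3, -0.3]
grip_width: 0.0502
gripper_force: 0.0
```

View pics/c11.png

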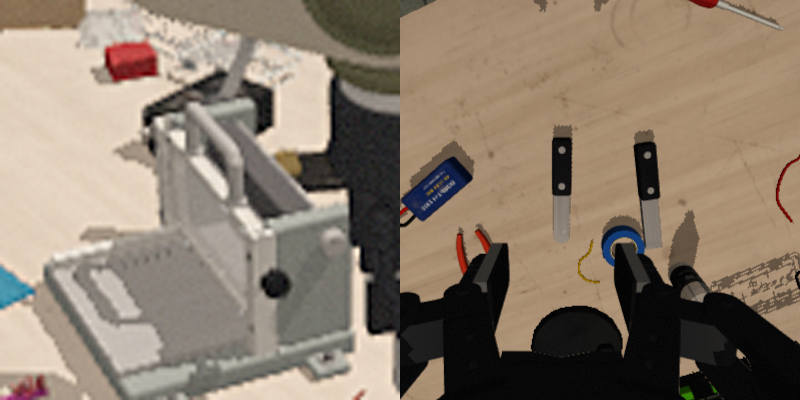

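The gauge lies flat on the bench at crop (562,190). The thick gauge, tape and nippers are undisturbed, and the guard stands low on the shear. I'll hand it in.

```bash
echo '[[0,0,0,0,0.05],[0,0,0,0,0.05],[0,0,0,0,0.05]]' > mv.in && python3 nudge.py mv.in|head -2; python3 -c "
from rig import env, viewer
print(env.close_job())"
```

```text
time_s: 27.35
position: [0.4232, -0.3291, 0.2444]
the job is handed in; nothing more can be done
None
```

The job is handed in at 27 s: I nipped the thin leaf under the guard and drew it out with about 9 N of drag, the guard stands at about 6 mm (inferred from the nip height, not measured afterwards), the leaf lies flat on the bench clear of the shear, and the thick gauge, tape and nippers were not touched.

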